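# Drift the kitchen rail's bolt holes into line and swap in the bolt

## Robot

A 6-joint arm with a two-finger parallel gripper is mounted at the origin on the work surface. World frame = base frame: x ahead of the robot, y to its left, z up, the work surface at z = 0. Lengths are in m, angles in degrees, forces in N, time in s.
With the tool pointing down it reaches from about 0.3 to 0.875 m from the base axis. Payload 6.4 kg.
Tool frame: the origin (TCP) lies midway between the tips of the shut fingers; the grasp point (between the pads) lies 19 mm behind it (ctrl.grip_depth is the distance from the TCP to the grasp point, in m); z points along the fingers, x is the direction in which the jaws open and shut, and the axes are right-handed (so a half turn about z gives the same grasp; the last joint's range is limited). The gripper opens to 85 mm and grips with 20 to 120 N. Pads are 22 mm wide; open, the fingers measure 114 mm over their backs; the gripper's body (76 mm by 85 mm) begins 54 mm behind the grasp point. The pads swing forward as they close: fully open they stand 13 mm farther back than shut.
Start: joints at [53.784, 10.359, 92.074, -0, 77.567, -11.82], TCP at [0.237, 0.524, 0.231] pointing down, gripper open.
Joint ranges: [-171.53, 171.53], [-51.25, 118.39], [17.06, 147.69], [-65.23, 245.23], [0, 150.52], [-178.68, 178.68]. Speed limits (degrees/s): [147.25, 147.25, 172.46, 180, 180, 180].

## Interface

Orientations are given as a 3x3 rotation matrix whose columns are the frame's x, y, z axes.
In Python, from station import ctrl gives the robot as it stands. The module is installed in compiled form; this text tells all that it offers.
- The arm moves only by the shell command python3 -m crank 'ROWS' [FORCE]. ROWS is JSON, a list that holds one entry, the list of rows, each a list of 5 numbers: the finger opening in mm, from 0 to 85.4, then the shift along the tool's x, y, z in mm, then the turn about the tool's z in rad. A call has 1 to 12 rows; each row is the pose to reach, as a shift and turn from the pose commanded when the call began, along the tool's axes at that moment; what a row does not reach only later rows make up. A row lasts 1/8 s, in which the tool goes at most 62.5 mm and 10.7 degrees, less where a joint would pass 70% of its speed; a pose out of reach is approached as far as the arm can. A call with a gripper value outside its range is refused whole. The fingers move at their own pace and stop on an object; FORCE is the grip in N (left out, the last holds). Time passes only in rows, so rows that repeat a pose let the fingers close. It gives the time, the measured TCP pose, the force and the opening at its end, in the units of the state.
- ctrl.sense(): the state, without advancing time (a new reading comes with each control period).
- ctrl.get_image(name): name is "side" or "top"; returns a dict with "image" (420x560x3 uint8, blue, green, red), "depth" (420x560 float32, m along the optical axis (not along the pixel's ray), 0 where there is no reading), "mtx" (3x3 intrinsics, pixels), "R" (3x3) and "t" (3): a world point X has camera coordinates R X + t. Camera axes: x right, y down, z forward; pixel columns grow to the right and rows downward; lengths in m; the calibration is good to about 2 mm. A picture is of the moment at which its call begins.
- ctrl.job_done(): hands the job in, once; it reports no verdict.
Trained networks look in a picture, given as the dict that the camera call returned (one of the last four; its "shot" number tells which), for a name from the list of things; names that differ only in an ending like _2 or _b are one class to them, and where a whole thing is asked for, a point or a joint stands for the part that bears it (a point fixed in the world has none). Each returns a list of dicts, best first, with "confidence" (0 to 1); they miss things now and then, are a little off and sometimes report something else, mostly with a low value. They report only what shows in the picture. A call takes as long as a camera call. They do not tell look-alikes from the thing itself.
- ctrl.recognise(picture, label): "location" ([x, y, z] in m, in world coordinates, good to about 4 mm: the middle of the surface that is visible of it).
The state is a dict: "time": time; "joint_positions": joint angles; "dq": joint speeds; "tau": joint torques, N m; "ee_pos": TCP position; "eef_rot": TCP orientation; "wrist_force": force on the tool from outside, world axes, zero at the start; "torque": the same for the moment, N m; "gripper_width": opening from 0.0 (shut) to 1.0 (fully open).
Only numpy, scipy, OpenCV 4.12 (cv2) and the standard library are available. Lean on these libraries where they do the work, as an engineer would, in place of code of your own. Each camera call takes 0.05 s, during which the arm holds its last target.

## Task

The utensil rail hangs on its one fitted bolt and its free end has swung out of line with the bracket. Push the tapered drift down through the rail's free hole and the bracket hole under it, right home till its shoulder bears on the rail, so that it draws the holes into line; then pull it out, stand it fully back in its own hole in the bamboo block, and put the thumb bolt down through both holes until its head sits flush on the rail, pressing it home with a firm push of 10 to 20 N. Let the drift move the rail, not the gripper, and work gently by feel: the old wall plugs are weak, so never push with more than about 25 N. Leave the jar, the bowl and the basket alone.

Things in the scene. Friction and masses are not known exactly. Their poses are not given: they have to be found in the camera images.
- lug_hole (a point): The free bolt hole of the fixed bracket: centre of the 11 mm round hole at the bracket's top face, about 200 mm above the worktop. The bracket's white-painted steel lug (60 x 44 mm, 8 mm thick, clear space under it) stands out towards the robot from a low tiled upstand (top 106 mm above the worktop, beginning 43 mm behind the hole). x: horizontal, towards the upstand; y: along the upstand, away from the rail's fitted bolt; z: up.
- rail_hole (a point): The rail's free bolt hole: centre of the 11 mm round hole at the top face of the rail's flattened end (36 mm wide, 6 mm thick, lying on the bracket lug). In line it stands 6 mm straight above lug_hole; at the start it is shifted about 6 to 7 mm towards the lug's -x (the robot's side). The 16 mm rail tube begins 50 mm from this hole towards -y.
- rail (a joint): Swing of the rail about its fitted bolt, 300 mm from the free hole (upright axis); 0 is in line, positive shifts the free hole towards -x of lug_hole (0.01 = 3 mm). It is stiff: the free end needs about 9 N sideways to move, stays where it is left and does not spring back. A 16 mm tube, with sliding hooks that carry a small ladle and a skimmer below it.
- drift_grip (a point): Centre of the drift's red handle, a plain cylinder 18 mm across and 70 mm long (from 35 mm below this point to 35 mm above). z points up along the drift, away from its tip. Below the handle's flat shoulder (35 mm below this point) comes a parallel shank 10.4 mm thick and 22 mm long, then a 60 mm taper down to a 3 mm flat tip, which lies 117 mm below this point. Mass 160 g. At the start it stands upright in drift_socket, shoulder on the block.
- bolt_head (a point): Centre of the steel thumb bolt's round knurled head, 24 mm across and 18 mm high (its underside lies 9 mm below this point). Below it a 10 mm shank, 40 mm long, chamfered to 8.4 mm over its last 1.5 mm. z points up along the bolt. Mass 70 g. No turning is needed: it goes straight in, the nut is fitted later. At the start it stands upright in bolt_socket, head on the block.
- drift_socket (a point): Mouth of the 13 mm through hole for the drift in the top of the fixed bamboo block (64 x 170 x 95 mm high, holes on the centre line of its long side). The drift is fully in when its shoulder rests on the block (drift_grip 35 mm above this point). y: along the block's long side; z: up.
- bolt_socket (a point): Mouth of the 12 mm hole for the bolt in the top of the block, 110 mm from drift_socket towards its -y.
- jar: Glass jar with a red screw lid, 80 mm across, 120 mm high; origin at the centre of its underside. Leave it alone.
- bowl: Cream melamine bowl, 124 mm across, 52 mm high; origin at the centre of its underside. Leave it alone.
- basket: Pink plastic basket with limes, 140 x 200 mm over the rim, 85 mm high; origin at the centre of its underside. Leave it alone.
Mind the look-alikes: they are no part of the job. There is more than one size of the part that bears drift_grip; the job needs the largest.

How it is judged (in metres and radians):
On the way, in this order (a step that is already met when the one before it is completed fails the run):
1. the drift is home through both holes, its shoulder on the rail (within 1.5 mm), and has drawn them into line (z of drift_grip in the frame of lug_hole below 0.0425 m and horizontal distance between drift_grip and lug_hole below 0.008 m and angle between drift_grip's own z axis and vertical below 0.12 rad and horizontal distance between rail_hole and lug_hole below 0.002 m), for 0.2 s.
2. the bolt is through both holes with its head pressed firmly home on the rail (over 7 N) (z of bolt_head in the frame of lug_hole below 0.0168 m and horizontal distance between bolt_head and lug_hole below 0.003 m and angle between bolt_head's own z axis and vertical below 0.06 rad and contact force between bolt and rail above 7 N), for 0.2 s.
At the end, for the whole second after the job is handed in: The bolt stands upright through both holes, head within 2 mm of flush on the rail, holes in line within 2.5 mm; the drift stands upright in its own hole of the block, shoulder within 3 mm of the block; both are at rest and released (z of bolt_head in the frame of lug_hole below 0.0168 m and horizontal distance between bolt_head and lug_hole below 0.003 m and angle between bolt_head's own z axis and vertical below 0.06 rad and horizontal distance between rail_hole and lug_hole below 0.0025 m and z of drift_grip in the frame of drift_socket below 0.038 m and horizontal distance between drift_grip and drift_socket below 0.006 m and angle between drift_grip's own z axis and vertical below 0.08 rad and linear speed of each of bolt, drift below 0.02 m/s); the robot touches nothing.
It fails at once if the drift or the bolt is forced: it bears on the bracket or the rail with more than 50 N (a push of some 25 N, doubled by its leverage in the holes) (contact force between any of stand, rail and drift above 50 N or contact force between any of stand, rail and bolt above 50 N).
It fails at once if the gripper or arm shoves the rail instead of the drift (over 5 N) (contact force between any of the fingers, the arm and rail above 5 N).
It fails at once if the jar is pushed more than 15 mm away or tipped (distance of jar from where it was at the start of the episode above 0.015 m or angle between jar's own z axis and vertical above 0.15 rad).
It fails at once if the bowl is pushed more than 15 mm away or tipped (distance of bowl from where it was at the start of the episode above 0.015 m or angle between bowl's own z axis and vertical above 0.15 rad).
It fails at once if the basket is pushed more than 15 mm away or tipped (distance of basket from where it was at the start of the episode above 0.015 m or angle between basket's own z axis and vertical above 0.15 rad).
It also fails if it takes over 72 s, if anything falls off the work surface, if the arm or the gripper's body presses on something with over 40 N, if the wrist force passes 120 N, or if a joint passes its speed limit or range.

## Working session

There is one attempt and no reset: what is moved stays moved. The work goes in short steps, Python scripts to look and compute and a shell command to move; the robot and the scene stay as the last step left them, time stands still between calls to the robot, and variables do not carry over. Pictures are saved under pics/ and viewed, and the job is handed in when it is done.

```bash
mkdir -p pics; ls; python3 - <<'E'
from station import ctrl
import cv2,pickle
s=ctrl.sense();print(s)
for n in("side","top"):
    p=ctrl.get_image(n);cv2.imwrite(f"pics/{n}0.png",p["image"]);pickle.dump(p,open(f"{n}0.pkl","wb"))
    print(n,p["mtx"],p["R"],p["t"],p["shot"])
    for l in["lug_hole","rail_hole","drift_grip","bolt_head","drift_socket","bolt_socket","jar","bowl","basket"]:
        try:
            for d in ctrl.recognise(p,l)[:5]:print(l,d)
        except Exception as e:print(l,e)
E
```

```text
pics
{'time': 0.0, 'joint_positions': array([ 5.37820175e+01,  1.04016242e+01,  9.21309108e+01,  9.63041441e-04,
        7.75674620e+01, -1.18197254e+01]), 'dq': array([ 0.06760565, -0.00615579,  0.05305255, -0.0147961 ,  0.06889421,
       -0.03754581]), 'tau': array([-4.80718409e-04, -4.44869006e+01, -3.51332581e+01, -3.16337064e-04,
        9.09298804e-03, -1.28097443e-05]), 'ee_pos': array([0.23716642, 0.52321315, 0.23039308]), 'eef_rot': array([[ 4.13079146e-01,  9.10694531e-01, -1.04445468e-03],
       [ 9.10693534e-01, -4.13080297e-01, -1.39834692e-03],
       [-1.70491054e-03, -3.73550168e-04, -9.99998477e-01]]), 'wrist_force': array([ 0.35817767, -0.14115871,  0.31524125]), 'torque': array([ 0.03099003, -0.02497553,  0.01340135]), 'gripper_width': 1.0014952147562761}
side [[482.53362595   0.         279.7644556 ]
 [  0.         482.53362595 211.1365399 ]
 [  0.           0.           1.        ]] [[-0.99875519 -0.04627228 -0.01862638]
 [-0.01804131  0.68324784 -0.72996363]
 [ 0.04650352 -0.72871892 -0.68323214]] [0.54828752 0.06542416 1.29057437] 1
lug_hole {'location': [0.6
[... 1480 characters left out ...]
idence': 0.62}
drift_grip {'location': [0.4446, 0.2593, 0.0141], 'confidence': 0.58}
drift_grip {'location': [0.6913, 0.3181, 0.0404], 'confidence': 0.57}
drift_grip {'location': [0.3952, 0.342, 0.0147], 'confidence': 0.54}
bolt_head {'location': [0.5131, 0.2078, 0.1138], 'confidence': 0.52}
drift_socket {'location': [0.488, 0.2583, 0.0943], 'confidence': 0.89}
bolt_socket {'location': [0.4902, 0.2569, 0.0921], 'confidence': 0.87}
bolt_socket {'location': [0.6092, -0.2186, 0.2095], 'confidence': 0.62}
jar {'location': [0.4464, -0.0222, 0.1172], 'confidence': 0.73}
bowl {'location': [0.4113, -0.199, 0.0213], 'confidence': 0.58}
basket {'location': [0.6914, 0.3201, 0.0391], 'confidence': 0.75}
```

View pics/side0.png

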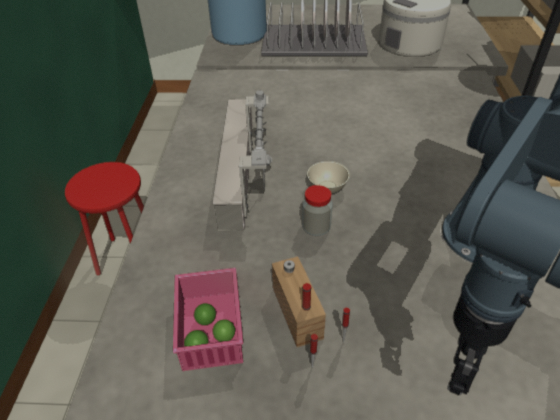

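View pics/top0.png

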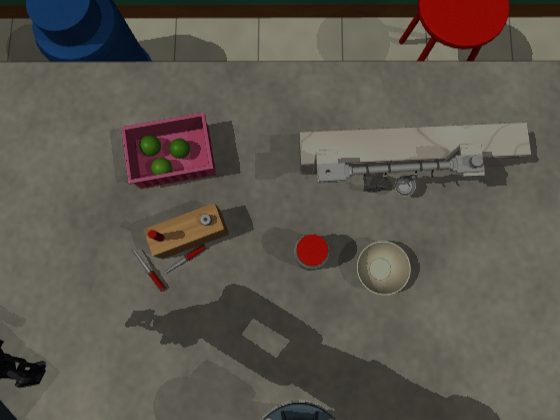

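```bash
python3 - <<'E'
import cv2,pickle,numpy as np
a=pickle.load(open("top0.pkl","rb"))["image"];b=pickle.load(open("side0.pkl","rb"))["image"]
A=cv2.resize(a[190:300,120:240],(480,440),interpolation=cv2.INTER_CUBIC)
B=cv2.resize(b[255:365,265:365],(400,440),interpolation=cv2.INTER_CUBIC)[:, :320]
cv2.imwrite("pics/c1.png",np.hstack([A,B]))
A=cv2.resize(a[120:200,295:375],(480,480),interpolation=cv2.INTER_CUBIC)
B=cv2.resize(b[140:190,235:285],(320,320),interpolation=cv2.INTER_CUBIC)
B=np.vstack([B,np.zeros((160,320,3),np.uint8)])
cv2.imwrite("pics/c2.png",np.hstack([A,B]))
E
```

```text
(no output)
```

View pics/c1.png

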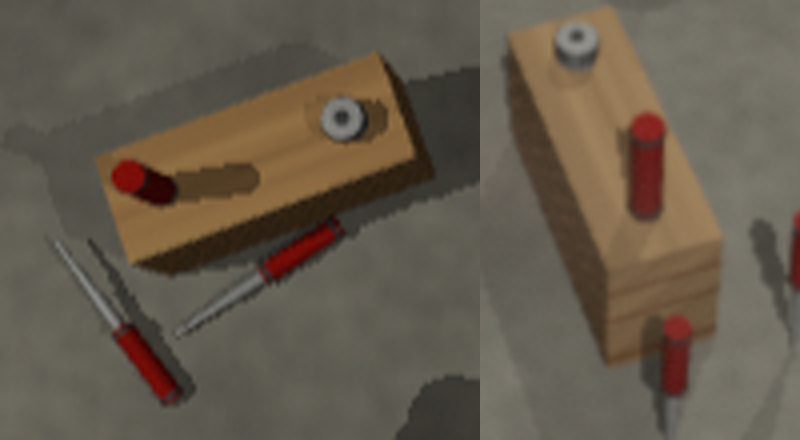

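View pics/c2.png

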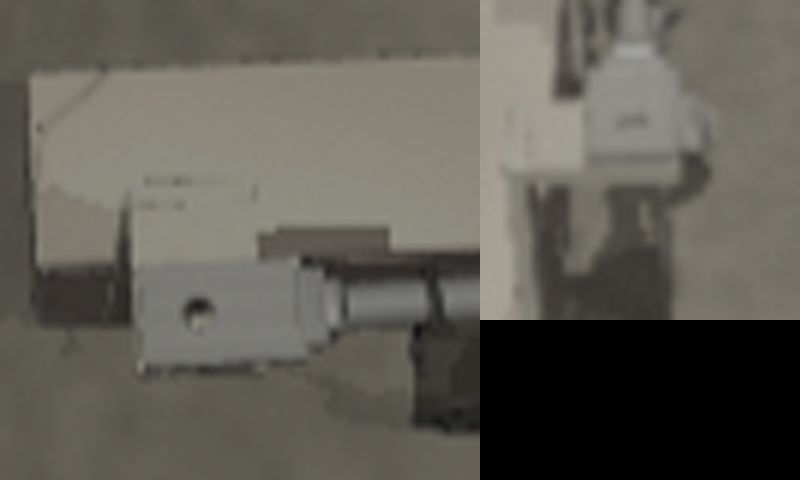

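```bash
cat > h.py <<'E'
import numpy as np,cv2,pickle
from scipy.optimize import minimize
def proj(p,X):
    X=np.atleast_2d(X);c=X@np.array(p["R"]).T+np.array(p["t"]);q=c@np.array(p["mtx"]).T
    return q[:,:2]/q[:,2:]
def ray(p,uv,z):
    d=np.array(p["R"]).T@np.linalg.inv(p["mtx"])@np.array([uv[0],uv[1],1.]);o=-np.array(p["R"]).T@np.array(p["t"])
    return o+d*(z-o[2])/d[2]
def red(im):
    h=cv2.cvtColor(im,cv2.COLOR_BGR2HSV).astype(int);return ((h[...,0]<8)|(h[...,0]>172))&(h[...,1]>150)&(h[...,2]>40)
def cylmask(p,x,y,z0,z1,r,box,S=8,ax=(0,0)):
    a=np.linspace(0,2*np.pi,48);P=np.array([[x+r*np.cos(t)+ax[0]*(z-z0),y+r*np.sin(t)+ax[1]*(z-z0),z] for z in(z0,z1) for t in a])
    uv=proj(p,P);u0,v0,u1,v1=box
    hull=cv2.convexHull(((uv+.5-[u0,v0])*S).astype(np.float32))
    m=np.zeros(((v1-v0)*S,(u1-u0)*S),np.uint8);cv2.fillConvexPoly(m,np.round(hull).astype(np.int32),255)
    return cv2.resize(m,(u1-u0,v1-v0),interpolation=cv2.INTER_AREA)/255.
def fitcyl(p,mask,x0,y0,z0,z1,r,box):
    u0,v0,u1,v1=box;M=mask[v0:v1,u0:u1].astype(float)
    f=lambda q:np.sum((cylmask(p,q[0]/1e3,q[1]/1e3,z0,z1,r,box)-M)**2)
    s=minimize(f,[x0*1e3,y0*1e3],method="Nelder-Mead",options=dict(initial_simplex=[[x0*1e3,y0*1e3],[x0*1e3+5,y0*1e3],[x0*1e3,y0*1e3+5]]))
    return s.x,s.fun
E
python3 - <<'E'
from h import *
t=pickle.load(open("top0.pkl","rb"));s=pickle.load(open("side0.pkl","rb"))
print("cams",-t["R"].T@t["t"],-s["R"].T@s["t"])
print(fitcyl(t,red(t["image"]),.468,.31,.095,.165,.009,(143,222,175,250)))
print(fitcyl(s,red(s["image"]),.468,.31,.095,.165,.009,(295,278,320,316)))
print("depth",t["depth"][232:240,152:166].round(3))
print("hole",ray(t,(328.2,172),.206), "boltheadtop",ray(t,(120+343/4-.4,190+117/4-.4),.113))
# bolt head in side crop
print(ray(s,(265+ (577-480)/4-.4,255+38/4-.4),.113))
# block corners top: crop px
for c in[(97,157),(380,53),(415,160),(131,263)]: print("blk",ray(t,(120+c[0]/4-.4,190+c[1]/4-.4),.095).round(4))
# rail/lug end plate corners
for c in[(136,262),(136,368),(297,360),(297,258)]: print("rail",ray(t,(295+c[0]/6-.4,120+c[1]/6-.4),.206).round(4))
def wp(p,u,v):
    d=p["depth"][v,u];c=np.linalg.inv(p["mtx"])@[u,v,1]*d;return (p["R"].T@(c-p["t"])).round(4)
for u,v in[(320,170),(335,172),(340,168),(440,165),(470,160)]:print(u,v,wp(t,u,v))
for u,v in[(253,160),(258,158),(260,164)]:print("s",u,v,wp(s,u,v))
for u,v in[(180,230),(210,240)]:print(u,v,wp(t,u,v))
E
```

```text
cams [0.34956139 0.0230209  1.2057835 ] [0.4887691  0.92113556 0.93973176]
(array([476.4397316 , 315.65138817]), np.float64(33.15538638985005))
(array([477.08350874, 307.58790055]), np.float64(53.98925028835063))
depth [[1.049 1.051 1.053 1.05  1.055 1.077 1.122 1.122 1.124 1.121 1.119 1.121
  1.118 1.124]
 [1.051 1.053 1.05  1.049 1.053 1.065 1.075 1.09  1.12  1.119 1.119 1.119
  1.122 1.119]
 [1.048 1.049 1.049 1.05  1.052 1.063 1.072 1.083 1.09  1.103 1.117 1.118
  1.122 1.121]
 [1.05  1.048 1.05  1.047 1.052 1.061 1.068 1.081 1.088 1.099 1.11  1.116
  1.121 1.118]
 [1.049 1.053 1.052 1.051 1.053 1.063 1.068 1.074 1.086 1.094 1.106 1.113
  1.119 1.12 ]
 [1.047 1.049 1.046 1.051 1.062 1.065 1.072 1.08  1.084 1.092 1.104 1.115
  1.12  1.117]
 [1.05  1.051 1.055 1.059 1.065 1.069 1.075 1.088 1.086 1.098 1.102 1.116
  1.117 1.121]
 [1.118 1.066 1.067 1.067 1.073 1.074 1.081 1.087 1.095 1.095 1.108 1.109
  1.119 1.119]]
hole [ 0.59957402 -0.05495623  0.206     ] boltheadtop [0.51542491 0.21119465 0.113     ]
[0.51660944 0.21251677 0.113     ]
blk [0.495  0.3523 0.095 ]
blk [0.5549 0.1945 0.095 ]
blk [0.4939 0.173  0.095 ]
blk [0.4356 0.3299 0.095 ]
rail [ 0.6181 -0.0326  0.206 ]
rail [ 0.5807 -0.0323  0.206 ]
rail [ 0.5836 -0.0873  0.206 ]
rail [ 0.6196 -0.088   0.206 ]
320 170 [ 0.6041 -0.0382  0.2048]
335 172 [ 0.5996 -0.0689  0.2062]
340 168 [ 0.6082 -0.0794  0.2057]
440 165 [ 0.613  -0.2827  0.2128]
470 160 [ 0.6207 -0.3404  0.2232]
s 253 160 [ 0.6144 -0.0456  0.2075]
s 258 158 [ 0.6032 -0.0599  0.2032]
s 260 164 [ 0.5962 -0.0346  0.2036]
180 230 [0.4929 0.271  0.093 ]
210 240 [0.479  0.2151 0.0154]
```

```bash
python3 - <<'E'
from h import *
t=pickle.load(open("top0.pkl","rb"));s=pickle.load(open("side0.pkl","rb"))
print(red(t["image"])[224:250,144:172].astype(int))
m=red(s["image"])[278:316,295:320].astype(int)
print('\n'.join(''.join(map(str,r)) for r in m))
for p in(t,s):
  print(proj(p,[[.477,.315,.165],[.477,.315,.095],[.477,.308,.165],[.477,.308,.095]]).round(1))
E
```

```text
[[0 0 0 0 0 0 0 0 0 0 0 0 0 0 0 0 0 0 0 0 0 0 0 0 0 0 0 0]
 [0 0 0 0 0 0 0 0 0 0 0 0 0 0 0 0 0 0 0 0 0 0 0 0 0 0 0 0]
 [0 0 0 0 0 0 0 0 0 0 0 0 0 0 0 0 0 0 0 0 0 0 0 0 0 0 0 0]
 [0 0 0 0 0 0 0 0 0 0 0 0 0 0 0 0 0 0 0 0 0 0 0 0 0 0 0 0]
 [0 0 0 0 0 0 0 0 0 0 0 0 0 0 0 0 0 0 0 0 0 0 0 0 0 0 0 0]
 [0 0 0 0 0 0 0 0 0 0 0 0 0 0 0 0 0 0 0 0 0 0 0 0 0 0 0 0]
 [0 0 0 0 0 0 1 1 1 1 0 0 0 0 0 0 0 0 0 0 0 0 0 0 0 0 0 0]
 [0 0 0 0 0 1 1 1 1 1 1 1 0 0 0 0 0 0 0 0 0 0 0 0 0 0 0 0]
 [0 0 0 0 1 1 1 1 1 1 1 1 0 1 0 0 0 0 0 0 0 0 0 0 0 0 0 0]
 [0 0 0 0 1 1 1 1 1 1 1 1 1 0 0 1 0 0 0 0 0 0 0 0 0 0 0 0]
 [0 0 0 0 1 1 1 1 1 1 1 1 1 0 1 0 0 0 0 0 0 0 0 0 0 0 0 0]
 [0 0 0 0 1 1 1 1 1 1 1 1 0 0 1 1 1 0 0 0 0 0 0 0 0 0 0 0]
 [0 0 0 0 0 1 1 1 1 1 1 1 0 1 1 1 1 0 0 0 0 0 0 0 0 0 0 0]
 [0 0 0 0 0 0 1 1 1 1 1 0 1 1 1 1 1 1 1 0 0 0 0 0 0 0 0 0]
 [0 0 0 0 0 0 0 0 0 1 0 0 1 1 1 1 1 1 1 0 0 0 0 0 0 0 0 0]
 [0 0 0 0 0 0 0 0 0 0 0 1 1 1 1 1 1 1 1 0 0 0 0 0 0 0 0 0]
 [0 0 0 0 0 0 0 0 0 0 0 0 0 0 1 1 1 0 0 0 0 0 0 0 0 0 0 0]
 [0 0 0 0 0 0 0 0 0 0 0 0 0 0 0 0 0 0 0 0 0 0 0 0 0 0 0 0]
 [0 0 0 0 0 0 0 0 0 0 0 0 0 0 0 0 0 0 
[... 844 characters left out ...]
000000
0000000011111111000000000
0000000011111110000000000
0000000011111111000000000
0000000011111111000000000
0000000011111111000000000
0000000011111110000000000
0000000011111110000000000
0000000011111110000000000
0000000011111110000000000
0000000011111110000000000
0000000011111110000000000
0000000011111110000000000
0000000011111110000000000
0000000000111100000000000
0000000000000000000000000
0000000000000000000000000
0000000000000000000000000
0000000000000000000000000
0000000000000000000000000
0000000000000000000000000
0000000000000000000000000
0000000000000000000000000
[[151.4 233. ]
 [159.9 236.9]
 [154.7 233. ]
 [163.1 236.9]]
[[306.7 286.5]
 [306.1 307.2]
 [306.7 283.8]
 [306.1 304.5]]
```

The standing red drift (top 152,234 / side 307,287) is the thick-handled, largest one. The two lying drifts (top 155,272 and 190,258) are smaller. The enlarged crop confirms this. I'm moving above the standing one.

```bash
python3 -m crank '[[[85,-30,60,0,0.18],[85,-60,120,0,0.36],[85,-75,180,0,0.54],[85,-92,240,0,0.72],[85,-92,303,0,0.9],[85,-92,303,0,1.08],[85,-92,303,0,1.115],[85,-92,303,0,1.115]]]' 60
python3 - <<'E'
from station import ctrl
import numpy as np
s=ctrl.sense();print(s["time"],s["ee_pos"],s["eef_rot"].round(3).tolist(),s["joint_positions"].round(1))
print("to drift, tool mm",(s["eef_rot"].T@(np.array([.476,.314,.111])-s["ee_pos"])*1e3).round(1))
E
```

```text
time: 2.0
ee_pos: [0.4747, 0.3151, 0.2312]
eef_rot: [[0.999, 0.033, -0.0], [0.033, -0.999, 0.0], [-0.0, -0.0, -1.0]]
wrist_force: [-1.4, 0.7, 0.9]
gripper_width: 0.996
2.0 [0.47471018 0.31514984 0.23116856] [[0.999, 0.033, -0.0], [0.033, -0.999, 0.0], [-0.0, -0.0, -1.0]] [21.6  9.7 92.8  0.  77.5 19.7]
to drift, tool mm [  1.3   1.2 120.2]
```

```bash
python3 -m crank '[[[85,1,1,40,0],[85,1,1,80,0],[85,1,1,119,0],[85,1,1,119,0],[40,1,1,119,0],[15,1,1,119,0],[10,1,1,119,0],[10,1,1,119,0],[10,1,1,119,0]]]' 80
python3 - <<'E'
from station import ctrl
import cv2,pickle
for n in("side","top"):
    p=ctrl.get_image(n);pickle.dump(p,open(f"{n}1.pkl","wb"))
    im=p["image"][180:380,220:420] if n=="side" else p["image"][180:300,100:240]
    cv2.imwrite(f"pics/{n}1.png",cv2.resize(im,None,fx=3,fy=3,interpolation=cv2.INTER_CUBIC))
E
```

```text
time: 3.12
ee_pos: [0.4769, 0.314, 0.1135]
eef_rot: [[1.0, 0.03, 0.001], [0.03, -1.0, 0.001], [0.001, -0.001, -1.0]]
wrist_force: [-1.3, -0.0, 5.1]
gripper_width: 0.188
```

View pics/side1.png

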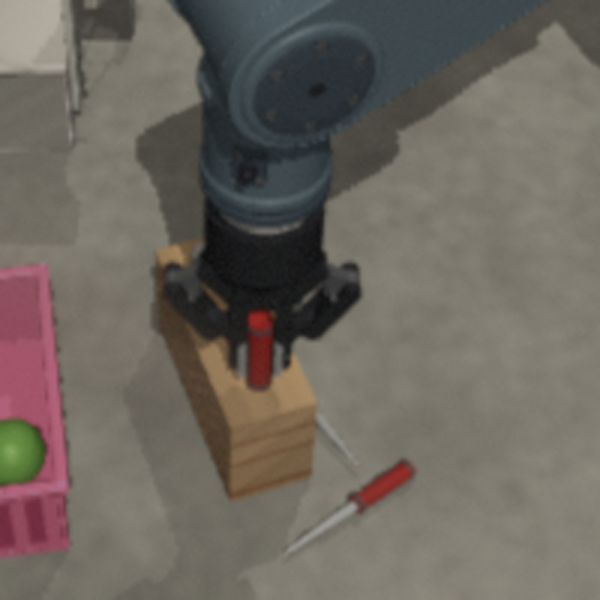

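```bash
python3 -m crank '[[[10,0,0,-40,0],[10,0,0,-90,0],[10,0,0,-150,0],[10,0,0,-212,0],[10,0,0,-225,0],[10,0,0,-225,0]]]' 80
python3 - <<'E'
from h import *
t=pickle.load(open("top0.pkl","rb"));g=t["image"].mean(2).astype(int)
print(g[166:179,321:337])
g1=pickle.load(open("top1.pkl","rb"))["image"].mean(2).astype(int);print(g1[166:179,321:337])
print(t["image"][166:179,321:337,2]-t["image"][166:179,321:337,0].astype(int))
E
```

```text
time: 3.98
ee_pos: [0.4766, 0.3138, 0.3376]
eef_rot: [[1.0, 0.03, 0.001], [0.03, -1.0, 0.0], [0.001, -0.0, -1.0]]
wrist_force: [-0.3, 0.1, -2.2]
gripper_width: 0.186
[[120 120 120 120 120 119 121 122 120 119 121 121 120 121 121 120]
 [119 119 119 119 120 119 119 121 120 120 121 119 120 120 120 120]
 [119 118 119 120 119 119 118 118 120 121 121 121 120 120 121 121]
 [119 120 119 120 120 108  95  95 105 119 122 121 122 122 122 121]
 [121 121 121 120 112  73  42  39  62 105 123 122 122 121 123 121]
 [120 120 119 120  91  48  44  43  62  83 119 120 120 120 120 120]
 [117 118 118 119  92  65  88  88 100 101 118 120 120 121 120 120]
 [118 118 120 118 107  86 128 125 119 114 118 119 120 120 120 120]
 [118 120 119 119 120 102 127 113 121 116 121 121 121 121 121 120]
 [120 120 119 120 122 120 116 109 121 122 123 123 122 122 123 122]
 [120 120 120 121 121 122 121 122 122 122 121 121 122 122 122 122]
 [119 119 119 119 119 119 119 120 119 119 119 119 119 120 120 120]
 [116 118 117 117 117 118 118 117 117 118 119 118 118 118 119 118]]
[[132 132 132 132 133 132 133 134 133 133 133 133 133 134 133 
[... 773 characters left out ...]
30 130 130 131 131 131 129 129 129]]
[[ 4  5  4  4  5  4  5  5  4  4  5  5  5  5  5  4]
 [ 5  4  4  5  5  4  4  5  5  5  5  4  4  5  4  5]
 [ 4  4  5  6  4  4  4  5  4  5  5  5  4  5  5  5]
 [ 5  5  5  4  3  4  5  5  5  5  6  4  5  5  6  4]
 [ 4  4  5  5  4  3  4  4  3  4  7  4  5  5  5  5]
 [ 4  4  5  5  4  4  5  6  7  4  5  3  5  5  5  4]
 [ 4  5  4  5  6  7 10  9 11 10  6  4  5  5  5  5]
 [ 5  6  5  4  4  9 14 14 14  9  4  5  5  5  5  5]
 [ 6  5  4  5  5  6 11 12 10  6  5  4  5  4  5  4]
 [ 4  5  4  5  5  4  5  5  4  5  4  5  5  5  5  4]
 [ 4  5  5  5  6  5  4  4  5  6  5  4  4  5  5  5]
 [ 4  4  4  4  5  6  5  5  6  4  4  4  5  5  5  5]
 [ 4  5  5  4  4  5  5  6  4  4  5  5  5  5  5  5]]
```

```bash
python3 - <<'E'
from h import *
t=pickle.load(open("top0.pkl","rb"))
print("railhole",ray(t,(327.8,172.0),.206),"lug -x edge",ray(t,(327.5,172.3),.200),"rail +x edge",ray(t,(327.5,169.2),.206),"-x edge",ray(t,(327.5,174.8),.206))
E
```

```text
railhole [ 0.59957261 -0.05413407  0.206     ] lug -x edge [ 0.60043293 -0.05396965  0.2       ] rail +x edge [ 0.60550694 -0.05358349  0.206     ] -x edge [ 0.5936487  -0.05345151  0.206     ]
```

```bash
python3 -m crank '[[[10,20,60,0,0],[10,40,120,0,0],[10,60,180,0,0],[10,80,240,0,0],[10,95,300,0,0],[10,110,350,0,0],[10,116,371.5,0,0],[10,116,371.5,14,0],[10,116,371.5,14,0],[10,116,371.5,14,0]]]' 80
python3 - <<'E'
from station import ctrl
import cv2,pickle
for n in("side","top"):
    p=ctrl.get_image(n);pickle.dump(p,open(f"{n}2.pkl","wb"))
    im=p["image"][70:210,180:340] if n=="side" else p["image"][110:230,260:400]
    cv2.imwrite(f"pics/{n}2.png",cv2.resize(im,None,fx=4,fy=4,interpolation=cv2.INTER_CUBIC))
E
```

```text
time: 5.22
ee_pos: [0.6031, -0.0523, 0.3228]
eef_rot: [[0.999, 0.032, -0.001], [0.032, -0.999, 0.001], [-0.001, -0.001, -1.0]]
wrist_force: [0.1, -0.8, -0.6]
gripper_width: 0.189
```

View pics/side2.png

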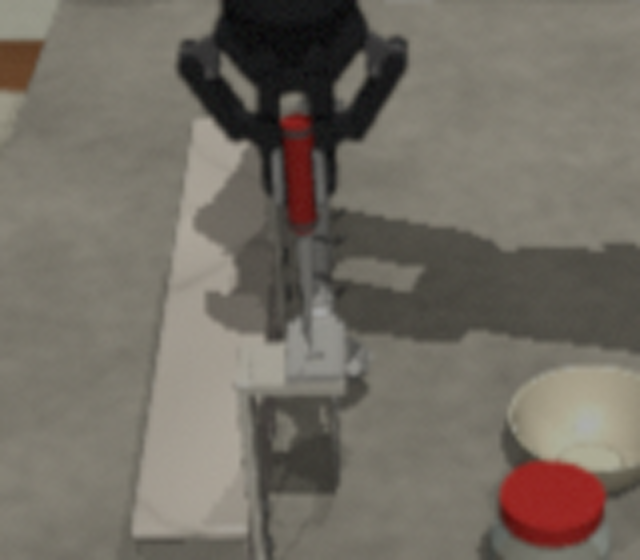

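View pics/top2.png

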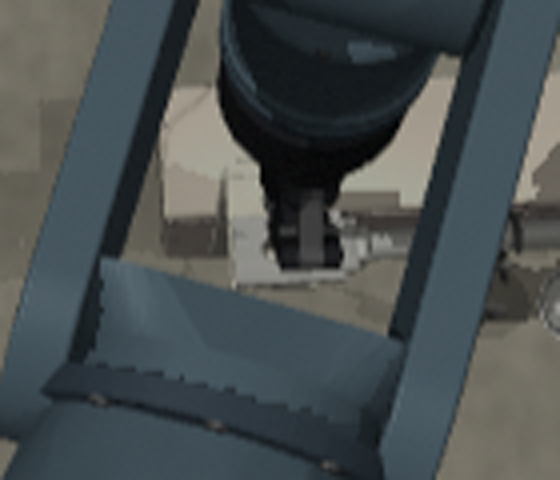

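```bash
python3 - <<'E'
from h import *
s=pickle.load(open("side2.pkl","rb"));im=s["image"]
for y in(-.052,-.055):
  P=[[.6031,y,z] for z in(.3228+.0165+.035,.3228+.0165-.035,.3228-.1005)]  # handle top, shoulder, tip
  print(y,proj(s,P).round(2).tolist())
print("holes",proj(s,[[.5996,-.054,.206],[.6027,-.054,.206],[.6059,-.054,.2]]).round(2).tolist())
m=red(im)[95:132,245:265]
for i,r in enumerate(m):
  c=np.where(r)[0]
  if len(c):print(95+i,c.min()+245,c.max()+245,end=' | ')
print()
g=im.mean(2).astype(int)
print(g[128:166,250:264])
E
```

```text
-0.052 [[254.06, 99.7], [255.68, 125.81], [257.41, 153.75]]
-0.055 [[254.18, 99.03], [255.79, 125.11], [257.51, 153.04]]
holes [[259.19, 158.54], [257.96, 158.52], [256.82, 160.41]]
99 252 257 | 100 250 257 | 101 250 257 | 102 252 255 | 104 256 258 | 105 251 257 | 106 251 257 | 107 251 257 | 108 251 257 | 109 251 257 | 110 251 257 | 111 251 257 | 112 251 257 | 113 252 257 | 114 252 257 | 115 252 257 | 116 252 257 | 117 252 257 | 118 252 257 | 119 252 257 | 120 252 257 | 121 252 258 | 122 252 258 | 123 252 258 | 124 253 258 | 125 253 257 | 
[[ 66  64  67  63  60  60  65  71  73  75  75  73  66  66]
 [ 68  65  68  66  68  77  82  83  65  58  55  59  62  58]
 [ 67  63  66  63  77  91  97  90  78  75  68  57  57  53]
 [ 65  59  64  67  81  96 100  92  86  87  83  72  69  60]
 [ 65  44  60  69  83  96  99  93  83  85  83  77  70  69]
 [ 67  45  60  69  82  94 100  93  83  88  85  78  68  71]
 [ 60  43  60  69  80  93  99  93  84  87  83  76  67  68]
 [ 60  46  61  70  76  93  99  94  84  87  85  77  65  66]
 [ 61  56  61  68  73  92  99  94  83  85  86  77  66  68]
 [ 65  63  67  67  67  
[... 988 characters left out ...]
3 134 143 142 138 110 107 133 141 142 142 143 142]
 [114 122 137 143 142 140 124 108 131 141 142 144 143 142]
 [149 139 141 143 142 142 139 117 133 140 141 142 144 142]
 [153 133 136 142 142 141 140 123 133 134 136 141 143 142]
 [155 132 135 142 143 141 134 124 122 118 118 136 142 142]
 [155 136 137 141 141 140 127 119 121 121 122 137 141 141]
 [154 139 139 141 141 141 134 133 136 138 139 141 142 141]
 [155 139 138 140 141 137 140 141 140 141 141 140 142 140]
 [153 138 137 139 136 131 137 140 140 140 140 140 141 139]
 [155 136 131 131 126 124 130 131 129 130 130 130 131 128]
 [154 129 117 116 114 115 116 113 111 111 113 112 113 113]
 [150 128 116 115 117 119 117 117 117 118 117 119 118 119]]
```

```bash
python3 - <<'E'
from h import *
s=pickle.load(open("side2.pkl","rb"))["image"];s0=pickle.load(open("side0.pkl","rb"))["image"]
A=cv2.resize(s[120:180,230:280],(400,480),interpolation=cv2.INTER_NEAREST)
B=cv2.resize(s0[120:180,230:280],(400,480),interpolation=cv2.INTER_NEAREST)
o=np.hstack([A,B]);o=np.clip((o.astype(float)-60)*1.6,0,255).astype(np.uint8);cv2.imwrite("pics/s2z.png",o)
E
```

```text
(no output)
```

View pics/s2z.png

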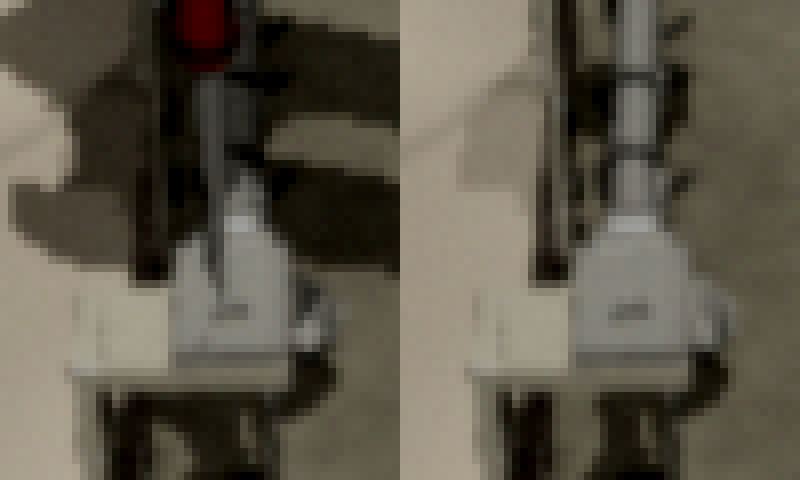

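```bash
python3 -m crank '[[[10,-0.4,1.5,6,0],[10,-0.4,1.5,12,0],[10,-0.4,1.5,12,0],[10,-0.4,1.5,13,0]]]' 80
python3 -m crank '[[[10,0,0,1,0],[10,0,0,2,0]]]'
python3 -m crank '[[[10,0,0,1,0],[10,0,0,2,0]]]'
```

```text
time: 5.82
ee_pos: [0.6033, -0.0557, 0.3103]
eef_rot: [[1.0, 0.03, 0.0], [0.03, -1.0, -0.0], [0.0, 0.0, -1.0]]
wrist_force: [0.7, -0.7, -1.7]
gripper_width: 0.191
time: 6.08
ee_pos: [0.6033, -0.0557, 0.3083]
eef_rot: [[1.0, 0.03, 0.0], [0.03, -1.0, -0.0], [0.0, 0.0, -1.0]]
wrist_force: [-0.9, 0.7, -1.6]
gripper_width: 0.188
time: 6.32
ee_pos: [0.6032, -0.0556, 0.3062]
eef_rot: [[1.0, 0.03, -0.0], [0.03, -1.0, 0.0], [-0.0, -0.0, -1.0]]
wrist_force: [-1.1, -1.0, -1.2]
gripper_width: 0.184
```

```bash
python3 -m crank '[[[10,0,-1.2,0,0],[10,0,-1.2,1,0],[10,0,-1.2,2,0]]]'
python3 -m crank '[[[10,0,0,1,0],[10,0,0,2,0]]]'
python3 -m crank '[[[10,0,0,1,0],[10,0,0,2,0]]]'
```

```text
time: 6.7
ee_pos: [0.6032, -0.0543, 0.3042]
eef_rot: [[1.0, 0.03, 0.0], [0.03, -1.0, -0.0], [0.0, 0.0, -1.0]]
wrist_force: [-0.1, -0.6, -2.1]
gripper_width: 0.194
time: 6.95
ee_pos: [0.6031, -0.0544, 0.3022]
eef_rot: [[1.0, 0.03, -0.0], [0.03, -1.0, 0.0], [-0.0, -0.0, -1.0]]
wrist_force: [-0.1, 0.5, -1.3]
gripper_width: 0.19
time: 7.2
ee_pos: [0.6032, -0.0544, 0.3002]
eef_rot: [[1.0, 0.03, -0.0], [0.03, -1.0, -0.0], [-0.0, 0.0, -1.0]]
wrist_force: [-0.2, 0.4, -1.2]
gripper_width: 0.189
```

```bash
python3 -m crank '[[[10,0,0,0.7,0],[10,0,0,1.4,0],[10,0,0,2,0]]]'
python3 -m crank '[[[10,0,0,1,0],[10,0,0,2,0],[10,0,0,3,0]]]'
python3 -m crank '[[[10,0,0,1,0],[10,0,0,2,0],[10,0,0,3,0]]]'
```

```text
time: 7.58
ee_pos: [0.6033, -0.0544, 0.2983]
eef_rot: [[1.0, 0.03, 0.0], [0.03, -1.0, -0.0], [0.0, 0.0, -1.0]]
wrist_force: [0.4, -0.8, -0.7]
gripper_width: 0.19
time: 7.95
ee_pos: [0.6033, -0.0544, 0.2954]
eef_rot: [[1.0, 0.03, 0.0], [0.03, -1.0, -0.0], [0.0, 0.0, -1.0]]
wrist_force: [1.6, -0.0, -0.8]
gripper_width: 0.191
time: 8.32
ee_pos: [0.6034, -0.0544, 0.2924]
eef_rot: [[1.0, 0.03, 0.001], [0.03, -1.0, -0.0], [0.001, 0.0, -1.0]]
wrist_force: [1.9, -0.2, -0.1]
gripper_width: 0.192
```

```bash
python3 -m crank '[[[10,0.1,0,1.5,0],[10,0.2,0,3,0],[10,0.3,0,4.5,0],[10,0.4,0,6,0]]]'
python3 -m crank '[[[10,0.1,0,1.5,0],[10,0.2,0,3,0],[10,0.3,0,4.5,0],[10,0.4,0,6,0]]]'
```

```text
time: 8.82
ee_pos: [0.6037, -0.0544, 0.2863]
eef_rot: [[1.0, 0.03, 0.0], [0.03, -1.0, -0.0], [0.0, 0.0, -1.0]]
wrist_force: [2.0, 0.5, -0.1]
gripper_width: 0.188
time: 9.32
ee_pos: [0.604, -0.0544, 0.2808]
eef_rot: [[1.0, 0.03, 0.0], [0.03, -1.0, -0.0], [0.0, 0.0, -1.0]]
wrist_force: [0.8, 0.4, 5.2]
gripper_width: 0.191
```

```bash
python3 -m crank '[[[10,0.05,0,1,0],[10,0.1,0,2,0],[10,0.2,0,3,0],[10,0.25,0,4,0]]]'
python3 -m crank '[[[10,0.05,0,1,0],[10,0.1,0,2,0],[10,0.2,0,3,0],[10,0.25,0,4,0]]]'
```

```text
time: 9.82
ee_pos: [0.6042, -0.0546, 0.278]
eef_rot: [[1.0, 0.03, 0.001], [0.03, -1.0, -0.001], [0.001, 0.001, -1.0]]
wrist_force: [-1.2, -0.0, 10.8]
gripper_width: 0.188
time: 10.32
ee_pos: [0.6045, -0.0545, 0.274]
eef_rot: [[1.0, 0.03, 0.001], [0.03, -1.0, -0.001], [0.001, 0.001, -1.0]]
wrist_force: [-2.0, 0.7, 9.4]
gripper_width: 0.193
```

```bash
for i in 1 2; do :; done; python3 -m crank '[[[10,0.05,0,1,0],[10,0.1,0,2,0],[10,0.15,0,3,0],[10,0.2,0,4,0],[10,0.25,0,5,0]]]'
python3 -m crank '[[[10,0.05,0,1,0],[10,0.1,0,2,0],[10,0.15,0,3,0],[10,0.2,0,4,0],[10,0.25,0,5,0]]]'
```

```text
time: 10.95
ee_pos: [0.6048, -0.0545, 0.269]
eef_rot: [[1.0, 0.03, 0.001], [0.03, -1.0, -0.001], [0.001, 0.001, -1.0]]
wrist_force: [-1.7, -0.0, 9.8]
gripper_width: 0.192
time: 11.58
ee_pos: [0.6051, -0.0545, 0.2641]
eef_rot: [[1.0, 0.03, 0.001], [0.03, -1.0, -0.001], [0.001, 0.001, -1.0]]
wrist_force: [-1.3, -0.0, 9.1]
gripper_width: 0.189
```

```bash
python3 -m crank '[[[10,0.05,0,1,0],[10,0.1,0,2,0],[10,0.15,0,3,0],[10,0.25,0,4,0],[10,0.3,0,5,0]]]'
python3 -m crank '[[[10,0.05,0,1,0],[10,0.1,0,2,0],[10,0.15,0,3,0],[10,0.25,0,4,0],[10,0.3,0,5,0]]]'
```

```text
time: 12.2
ee_pos: [0.6054, -0.0545, 0.2591]
eef_rot: [[1.0, 0.03, 0.001], [0.03, -1.0, -0.001], [0.001, 0.001, -1.0]]
wrist_force: [-0.3, 1.1, 10.5]
gripper_width: 0.192
time: 12.82
ee_pos: [0.6057, -0.0545, 0.2541]
eef_rot: [[1.0, 0.03, 0.001], [0.03, -1.0, -0.001], [0.001, 0.001, -1.0]]
wrist_force: [-1.7, -0.2, 10.6]
gripper_width: 0.191
```

```bash
python3 -m crank '[[[10,0.05,0,1,0],[10,0.1,0,2,0],[10,0.15,0,3,0],[10,0.2,0,4,0],[10,0.25,0,5,0]]]'
python3 -m crank '[[[10,0.05,0,1,0],[10,0.1,0,2,0],[10,0.15,0,3,0],[10,0.2,0,4,0]]]'
```

```text
time: 13.45
ee_pos: [0.6061, -0.0545, 0.2491]
eef_rot: [[1.0, 0.03, 0.001], [0.03, -1.0, -0.001], [0.001, 0.001, -1.0]]
wrist_force: [-1.1, -0.2, 10.8]
gripper_width: 0.188
time: 13.95
ee_pos: [0.6063, -0.0544, 0.245]
eef_rot: [[1.0, 0.03, 0.001], [0.03, -1.0, -0.001], [0.001, 0.001, -1.0]]
wrist_force: [-1.4, -0.2, 9.3]
gripper_width: 0.189
```

```bash
python3 -m crank '[[[10,0.05,0,1,0],[10,0.1,0,2,0],[10,0.15,0,3,0]]]'
python3 -m crank '[[[10,0.05,0,1,0],[10,0.1,0,2,0],[10,0.1,0,3,0]]]'
python3 -m crank '[[[10,0,0,1,0],[10,0,0,2,0],[10,0,0,3,0]]]'
```

```text
time: 14.32
ee_pos: [0.6065, -0.0544, 0.242]
eef_rot: [[1.0, 0.03, 0.002], [0.03, -1.0, -0.001], [0.001, 0.001, -1.0]]
wrist_force: [-0.1, 0.6, 9.9]
gripper_width: 0.192
time: 14.7
ee_pos: [0.6066, -0.0544, 0.239]
eef_rot: [[1.0, 0.03, 0.002], [0.03, -1.0, -0.001], [0.002, 0.001, -1.0]]
wrist_force: [-0.8, 0.3, 9.6]
gripper_width: 0.186
time: 15.08
ee_pos: [0.6067, -0.0544, 0.236]
eef_rot: [[1.0, 0.03, 0.002], [0.03, -1.0, -0.001], [0.002, 0.001, -1.0]]
wrist_force: [-1.0, 0.9, 8.9]
gripper_width: 0.187
```

```bash
python3 -m crank '[[[10,0,0,1,0],[10,0,0,2,0],[10,0,0,3,0]]]'
python3 -m crank '[[[10,0,0,1,0],[10,0,0,2,0],[10,0,0,3,0]]]'
python3 -m crank '[[[10,0,0,1,0],[10,0,0,2,0]]]'
```

```text
time: 15.45
ee_pos: [0.6068, -0.0544, 0.233]
eef_rot: [[1.0, 0.03, 0.002], [0.03, -1.0, -0.001], [0.002, 0.001, -1.0]]
wrist_force: [-1.0, 1.1, 9.8]
gripper_width: 0.19
time: 15.82
ee_pos: [0.6068, -0.0544, 0.23]
eef_rot: [[1.0, 0.03, 0.002], [0.03, -1.0, -0.001], [0.002, 0.001, -1.0]]
wrist_force: [-1.3, -0.3, 9.4]
gripper_width: 0.188
time: 16.08
ee_pos: [0.6068, -0.0544, 0.228]
eef_rot: [[1.0, 0.03, 0.002], [0.03, -1.0, -0.001], [0.002, 0.001, -1.0]]
wrist_force: [-0.5, 0.8, 9.5]
gripper_width: 0.195
```

```bash
python3 -m crank '[[[10,0,0,0.7,0],[10,0,0,1.4,0]]]'
python3 -m crank '[[[10,0,0,0.5,0],[10,0,0,1,0]]]'
python3 -m crank '[[[10,0,0,0.5,0],[10,0,0,1,0]]]'
```

```text
time: 16.32
ee_pos: [0.6068, -0.0544, 0.2266]
eef_rot: [[1.0, 0.03, 0.002], [0.03, -1.0, -0.001], [0.002, 0.001, -1.0]]
wrist_force: [-0.5, 0.4, 9.3]
gripper_width: 0.194
time: 16.58
ee_pos: [0.6068, -0.0544, 0.2257]
eef_rot: [[1.0, 0.03, 0.002], [0.03, -1.0, -0.001], [0.002, 0.001, -1.0]]
wrist_force: [0.4, 0.9, 9.7]
gripper_width: 0.189
time: 16.82
ee_pos: [0.6068, -0.0544, 0.2247]
eef_rot: [[1.0, 0.03, 0.002], [0.03, -1.0, -0.001], [0.002, 0.001, -1.0]]
wrist_force: [-1.3, 0.9, 10.2]
gripper_width: 0.187
```

```bash
python3 -m crank '[[[10,0,0,0.5,0],[10,0,0,1,0]]]'
python3 - <<'E'
from station import ctrl
import cv2,pickle
p=ctrl.get_image("side");pickle.dump(p,open("side3.pkl","wb"))
cv2.imwrite("pics/side3.png",cv2.resize(p["image"][90:180,210:310],None,fx=6,fy=6,interpolation=cv2.INTER_CUBIC))
E
```

```text
time: 17.08
ee_pos: [0.6068, -0.0544, 0.2244]
eef_rot: [[1.0, 0.03, 0.002], [0.03, -1.0, -0.001], [0.002, 0.001, -1.0]]
wrist_force: [-1.9, 1.0, 15.3]
gripper_width: 0.194
```

View pics/side3.png

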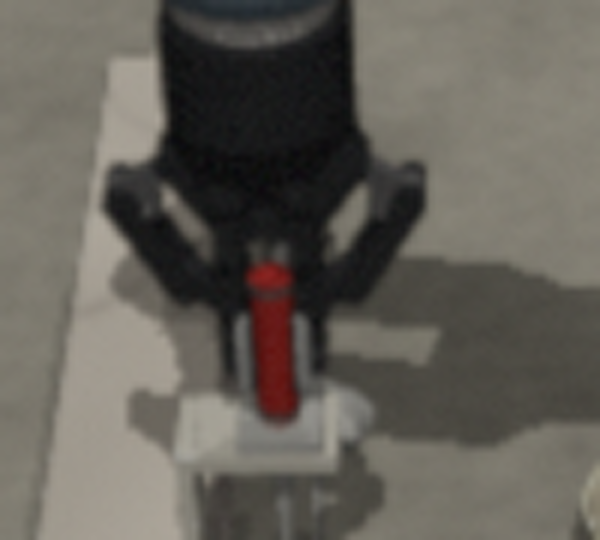

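```bash
python3 -m crank '[[[10,0,0,0.3,0],[10,0,0,0.3,0],[10,0,0,0.3,0]]]'
```

```text
time: 17.5
ee_pos: [0.6068, -0.0545, 0.2244]
eef_rot: [[1.0, 0.03, 0.002], [0.03, -1.0, -0.001], [0.002, 0.001, -1.0]]
wrist_force: [-2.3, 0.9, 14.7]
gripper_width: 0.194
```

```bash
python3 -m crank '[[[10,-0.2,0,-4,0],[10,-0.2,0,-10,0],[10,-0.2,0,-18,0],[10,-0.2,0,-28,0],[10,-0.2,0,-40,0],[10,-0.2,0,-55,0],[10,-0.2,0,-75,0],[10,-0.2,0,-95,0],[10,-0.2,0,-114,0],[10,-0.2,0,-114,0],[10,-0.2,0,-114,0]]]'
python3 - <<'E'
from station import ctrl
import cv2,pickle
p=ctrl.get_image("side");pickle.dump(p,open("side4.pkl","wb"))
cv2.imwrite("pics/side4.png",cv2.resize(p["image"][70:180,210:310],None,fx=5,fy=5,interpolation=cv2.INTER_CUBIC))
E
```

```text
time: 18.88
ee_pos: [0.6056, -0.0542, 0.3348]
eef_rot: [[1.0, 0.03, -0.001], [0.03, -1.0, 0.0], [-0.001, -0.0, -1.0]]
wrist_force: [-0.3, 1.0, -1.2]
gripper_width: 0.19
```

View pics/side4.png

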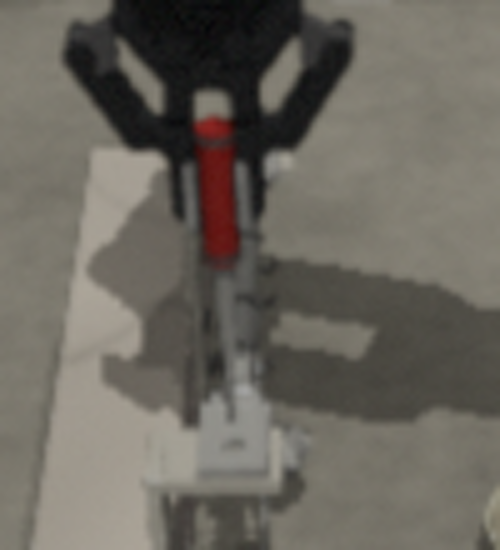

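```bash
python3 -m crank '[[[10,-18,-60,-3,0],[10,-37,-120,-3,0],[10,-55,-180,-3,0],[10,-75,-240,-3,0],[10,-95,-300,-3,0],[10,-112,-355,-3,0],[10,-117.7,-372,-3,0],[10,-117.7,-372,-3,0],[10,-117.7,-372,-3,0]]]'
python3 - <<'E'
from station import ctrl
import numpy as np
s=ctrl.sense();print(s["time"],s["ee_pos"],s["eef_rot"].round(4).tolist())
print((s["eef_rot"].T@(np.array([.4769,.314,.1135])-s["ee_pos"])*1e3).round(1))
E
```

```text
time: 20.05
ee_pos: [0.4778, 0.3127, 0.3381]
eef_rot: [[1.0, 0.029, -0.001], [0.029, -1.0, -0.001], [-0.001, 0.001, -1.0]]
wrist_force: [-1.1, -0.7, -2.3]
gripper_width: 0.185
20.05 [0.47776398 0.31269632 0.33807724] [[0.9996, 0.0287, -0.0006], [0.0287, -0.9996, -0.001], [-0.0006, 0.001, -1.0]]
[ -0.7  -1.6 224.6]
```

```bash
python3 -m crank '[[[10,-0.3,-0.6,60,0],[10,-0.3,-0.6,115,0],[10,-0.3,-0.6,130,0],[10,-0.3,-0.6,130,0]]]'
```

```text
time: 20.55
ee_pos: [0.4775, 0.3136, 0.2087]
eef_rot: [[1.0, 0.028, -0.001], [0.028, -1.0, -0.001], [-0.001, 0.0, -1.0]]
wrist_force: [0.5, 1.0, -1.8]
gripper_width: 0.19
```

```bash
python3 -m crank '[[[10,-0.6,-0.3,10,0],[10,-0.6,-0.3,20,0],[10,-0.6,-0.3,30,0],[10,-0.6,-0.3,40,0],[10,-0.6,-0.3,50,0],[10,-0.6,-0.3,50,0]]]'
python3 -m crank '[[[10,0,0,7,0],[10,0,0,14,0],[10,0,0,21,0],[10,0,0,28,0],[10,0,0,35,0]]]'
```

```text
time: 21.3
ee_pos: [0.4756, 0.3146, 0.1573]
eef_rot: [[1.0, 0.03, -0.002], [0.03, -1.0, -0.001], [-0.002, 0.001, -1.0]]
wrist_force: [0.2, -0.7, -1.9]
gripper_width: 0.184
time: 21.92
ee_pos: [0.4763, 0.3148, 0.1231]
eef_rot: [[1.0, 0.03, -0.0], [0.03, -1.0, -0.0], [-0.0, 0.0, -1.0]]
wrist_force: [-0.0, -0.1, -1.4]
gripper_width: 0.189
```

```bash
python3 -m crank '[[[10,0.3,0.4,3,0],[10,0.3,0.4,6,0],[10,0.3,0.4,8.5,0],[10,0.3,0.4,8.5,0]]]'
python3 -m crank '[[[10,0,0,0.7,0],[10,0,0,1.3,0],[10,0,0,1.3,0]]]'
```

```text
time: 22.42
ee_pos: [0.4766, 0.3144, 0.115]
eef_rot: [[1.0, 0.03, -0.0], [0.03, -1.0, -0.0], [-0.0, 0.0, -1.0]]
wrist_force: [-0.5, -0.1, -1.7]
gripper_width: 0.186
time: 22.8
ee_pos: [0.4767, 0.3145, 0.1138]
eef_rot: [[1.0, 0.03, 0.0], [0.03, -1.0, 0.0], [0.0, -0.0, -1.0]]
wrist_force: [0.5, 0.6, -2.1]
gripper_width: 0.192
```

```bash
python3 -m crank '[[[10,0,0,0.4,0],[30,0,0,0,0],[50,0,0,0,0],[60,0,0,0,0],[60,0,0,-40,0],[60,0,0,-100,0],[70,38.5,50,-100,0],[80,35.6,104,-100,0],[80,35.6,104,-100,0],[80,35.6,104,-100,0]]]'
python3 - <<'E'
from station import ctrl
import numpy as np,cv2,pickle
p=ctrl.get_image("side");pickle.dump(p,open("side5.pkl","wb"))
cv2.imwrite("pics/side5.png",cv2.resize(p["image"][200:350,230:390],None,fx=4,fy=4,interpolation=cv2.INTER_CUBIC))
s=ctrl.sense();print(s["time"],s["ee_pos"])
print((s["eef_rot"].T@(np.array([.5156,.2113,.098])-s["ee_pos"])*1e3).round(1))
E
```

```text
time: 24.05
ee_pos: [0.5154, 0.2116, 0.2139]
eef_rot: [[1.0, 0.029, 0.0], [0.029, -1.0, 0.0], [0.0, -0.0, -1.0]]
wrist_force: [-0.4, 0.2, 0.5]
gripper_width: 0.932
24.1 [0.5153052  0.21217579 0.21387046]
[  0.2   0.9 115.9]
```

View pics/side5.png

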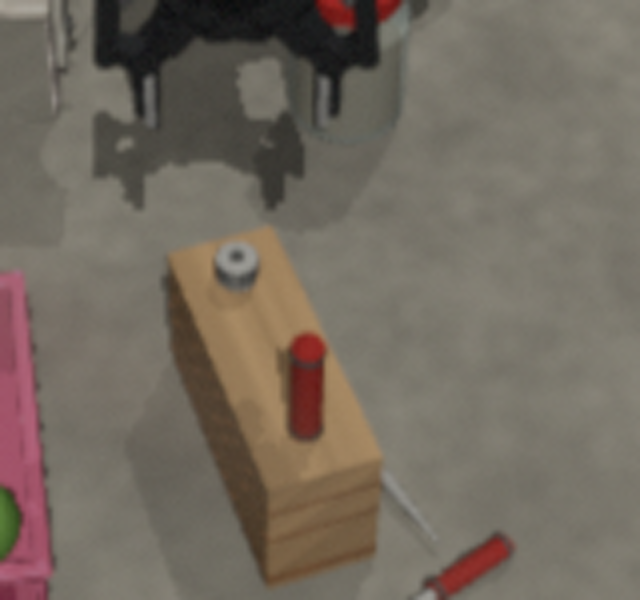

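The drift is back in its hole: its top is at side (306.8, 286.8), the same pixel as at the start. Next is the bolt.

```bash
python3 -m crank '[[[80,0.2,0.8,60,0],[60,0.2,0.8,105,0],[60,0.2,0.8,115.5,0],[60,0.2,0.8,115.5,0],[35,0.2,0.8,115.5,0],[22,0.2,0.8,115.5,0],[15,0.2,0.8,115.5,0],[15,0.2,0.8,115.5,0],[15,0.2,0.8,115.5,0]]]' 100
python3 - <<'E'
from station import ctrl
import numpy as np,cv2,pickle
p=ctrl.get_image("side");pickle.dump(p,open("side6.pkl","wb"))
cv2.imwrite("pics/side6.png",cv2.resize(p["image"][200:320,230:370],None,fx=5,fy=5,interpolation=cv2.INTER_CUBIC))
E
```

```text
time: 25.22
ee_pos: [0.5171, 0.2112, 0.1007]
eef_rot: [[1.0, 0.03, 0.004], [0.03, -1.0, 0.001], [0.004, -0.001, -1.0]]
wrist_force: [-1.4, 0.6, 6.4]
gripper_width: 0.23
```

View pics/side6.png

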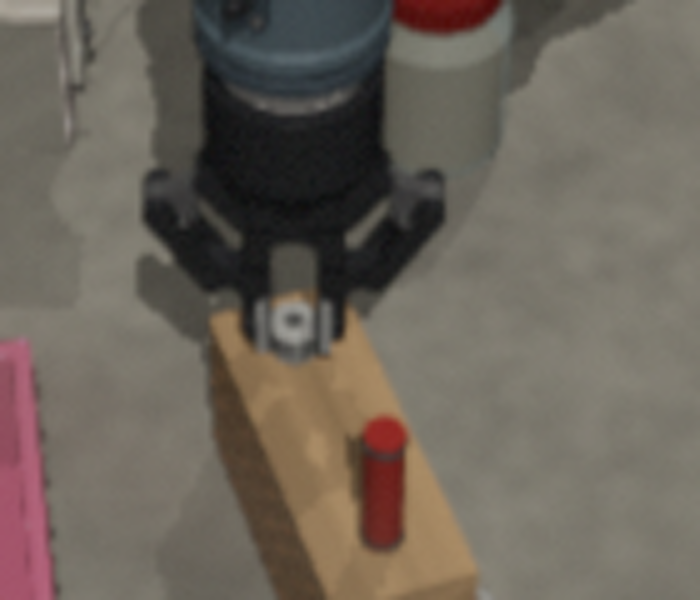

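```bash
python3 - <<'E'
from h import *
s=pickle.load(open("side6.pkl","rb"))
print(proj(s,[[.5171,.2112,.113],[.5171,.2142,.113],[.4768,.3143,.165],[.4768,.3173,.165]]).round(1))
s5=pickle.load(open("side5.pkl","rb"))["image"].mean(2)
print((s["image"].mean(2)[257:274,280:298]).astype(int))
E
python3 -m crank '[[[15,0,0,-4,0],[15,0,0,-15,0],[15,0,0,-35,0],[15,0,0,-80,0],[15,0,0,-135,0],[15,0,0,-185,0],[15,0,0,-185,0]]]' 100
```

```text
[[288.7 263.6]
 [288.6 264.7]
 [306.8 286.2]
 [306.8 287.4]]
[[ 30  27  27  33  53  69  75  75  77  77  76  76  74  48  28  26  27  29]
 [ 28  28  30  36  55  71  81  87  94  98  87  80  78  52  33  26  26  25]
 [ 25  38  51  55  68  91 103 112 118 124 104  86  80  58  46  39  30  25]
 [ 33  67  83  73  87 116 131 136 136 137 126 106  88  67  75  75  47  30]
 [ 40  91 103  79  95 128 143 146 143 147 148 135 100  69  93 103  65  32]
 [ 45  93 103  83 102 136 143 133 123 128 138 143 109  70  95 103  66  34]
 [ 47  93 106  87 110 139 133 102  83  86 114 136 106  67  95 104  69  34]
 [ 50  87 102  88 113 140 136 105  84  88 113 128 101  69  95 105  71  40]
 [ 44  80 100  88 110 140 147 131 118 122 129 130 101  69  95 103  68  33]
 [ 39  77  99  86  98 135 148 149 150 150 140 132 101  71  95 103  68  36]
 [ 44  78  99  83  75 111 133 142 150 149 134 120  95  69  95 103  72  51]
 [ 61  83 101  82  61  72  97 115 129 131 110  87  69  61  96 105  98  94]
 [ 80  92 104  86  64  62  75  80  91 101  85  69  63  60  96 110 121 124]
 [ 94 100 111 100  87  78  78  79  86  95  82  70  73  65  86  97 116 124]
 [108 109 112 114 111  99  94  91  92  97  86  86  95  87  88  92 110 122]
 [108 109 112 115 117 115 113 104 103 103 100 103 108 110 112 115 117 123]
 [107 108 110 113 117 118 119 113 110 107 109 109 108 109 114 117 118 126]]
time: 26.15
ee_pos: [0.5181, 0.2113, 0.2895]
eef_rot: [[0.999, 0.03, 0.01], [0.03, -1.0, 0.002], [0.01, -0.001, -1.0]]
wrist_force: [0.5, 0.2, -1.5]
gripper_width: 0.23
```

```bash
python3 -m crank '[[[15,18,60,0,0],[15,36,120,0,0],[15,54,180,0,0],[15,72,240,0,0],[15,80.5,268,0,0],[15,80.5,268,8,0],[15,80.5,268,15,0],[15,80.5,268,15,0],[15,80.5,268,15,0]]]' 100
python3 - <<'E'
from station import ctrl
import numpy as np,cv2,pickle
p=ctrl.get_image("side");pickle.dump(p,open("side7.pkl","wb"))
cv2.imwrite("pics/side7.png",cv2.resize(p["image"][80:180,210:310],None,fx=6,fy=6,interpolation=cv2.INTER_CUBIC))
s=ctrl.sense();print(s["time"],s["ee_pos"],s["eef_rot"].round(4).tolist(),s["joint_positions"])
E
```

```text
time: 27.28
ee_pos: [0.6039, -0.0535, 0.2684]
eef_rot: [[1.0, 0.032, 0.0], [0.032, -1.0, 0.0], [0.0, -0.0, -1.0]]
wrist_force: [0.0, 0.0, -0.6]
gripper_width: 0.23
27.325 [ 0.60411424 -0.05369906  0.26869038] [[0.9995, 0.0314, 0.0006], [0.0314, -0.9995, -0.0001], [0.0006, 0.0002, -1.0]] [-1.62800354e+01  1.26880682e+01  8.49710121e+01  1.23459714e-03
  8.23081428e+01 -1.80816295e+01]
```

View pics/side7.png

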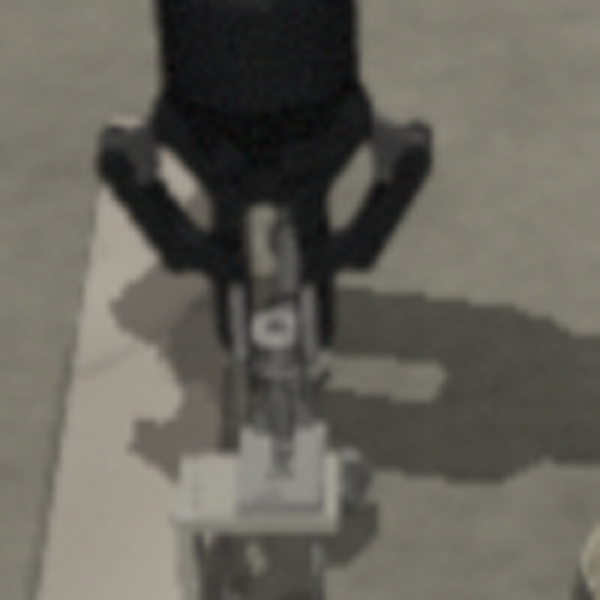

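```bash
python3 -m crank '[[[15,2.5,0,0,0],[15,2.5,0,6,0],[15,2.5,0,10,0],[15,2.5,0,13,0],[15,2.5,0,13,0],[15,2.5,0,13,0]]]' 100
```

```text
time: 28.08
ee_pos: [0.6066, -0.0546, 0.2554]
eef_rot: [[1.0, 0.03, 0.0], [0.03, -1.0, -0.0], [0.0, 0.0, -1.0]]
wrist_force: [0.5, 1.0, -0.9]
gripper_width: 0.226
```

```bash
python3 -m crank '[[[15,0,-0.7,0,0],[15,0,-0.7,1,0],[15,0,-0.7,2,0],[15,0,-0.7,3,0]]]'
python3 -m crank '[[[15,0,0,0.6,0],[15,0,0,1.2,0]]]'
python3 -m crank '[[[15,0,0,0.5,0],[15,0,0,1,0]]]'
```

```text
time: 28.58
ee_pos: [0.6065, -0.0539, 0.2522]
eef_rot: [[1.0, 0.03, -0.0], [0.03, -1.0, 0.0], [-0.0, -0.0, -1.0]]
wrist_force: [-0.8, -0.5, -0.5]
gripper_width: 0.229
time: 28.82
ee_pos: [0.6066, -0.0539, 0.251]
eef_rot: [[1.0, 0.03, -0.0], [0.03, -1.0, 0.0], [-0.0, -0.0, -1.0]]
wrist_force: [0.3, 0.1, -1.5]
gripper_width: 0.231
time: 29.08
ee_pos: [0.6066, -0.0539, 0.2501]
eef_rot: [[1.0, 0.03, 0.0], [0.03, -1.0, -0.0], [0.0, 0.0, -1.0]]
wrist_force: [-0.8, -0.1, -0.3]
gripper_width: 0.235
```

```bash
python3 -m crank '[[[15,0,0,0.5,0],[15,0,0,1,0]]]'
python3 -m crank '[[[15,0,0,0.5,0],[15,0,0,1,0]]]'
python3 -m crank '[[[15,0,0,0.5,0],[15,0,0,1,0],[15,0,0,1.5,0]]]'
```

```text
time: 29.32
ee_pos: [0.6066, -0.0539, 0.2491]
eef_rot: [[1.0, 0.03, 0.0], [0.03, -1.0, 0.0], [0.0, -0.0, -1.0]]
wrist_force: [-0.1, 0.0, -0.6]
gripper_width: 0.231
time: 29.58
ee_pos: [0.6065, -0.0539, 0.248]
eef_rot: [[1.0, 0.03, -0.0], [0.03, -1.0, -0.0], [-0.0, 0.0, -1.0]]
wrist_force: [-0.3, -0.3, -0.4]
gripper_width: 0.23
time: 29.95
ee_pos: [0.6065, -0.0539, 0.2465]
eef_rot: [[1.0, 0.03, -0.0], [0.03, -1.0, -0.0], [-0.0, 0.0, -1.0]]
wrist_force: [0.8, -0.2, -1.0]
gripper_width: 0.231
```

```bash
python3 -m crank '[[[15,0,0,0.5,0],[15,0,0,1,0]]]'
python3 -m crank '[[[15,0,0,0.5,0],[15,0,0,1,0]]]'
python3 -m crank '[[[15,0,0,0.7,0],[15,0,0,1.4,0],[15,0,0,2,0]]]'
python3 -m crank '[[[15,0,0,1,0],[15,0,0,2,0],[15,0,0,3,0]]]'
```

```text
time: 30.2
ee_pos: [0.6066, -0.0539, 0.2456]
eef_rot: [[1.0, 0.03, 0.0], [0.03, -1.0, -0.0], [0.0, 0.0, -1.0]]
wrist_force: [0.8, -0.7, -0.2]
gripper_width: 0.232
time: 30.45
ee_pos: [0.6066, -0.0539, 0.2446]
eef_rot: [[1.0, 0.03, 0.0], [0.03, -1.0, -0.0], [0.0, 0.0, -1.0]]
wrist_force: [0.7, -0.3, -0.2]
gripper_width: 0.233
time: 30.82
ee_pos: [0.6066, -0.0539, 0.2426]
eef_rot: [[1.0, 0.03, 0.0], [0.03, -1.0, -0.0], [0.0, 0.0, -1.0]]
wrist_force: [0.1, -0.4, -1.1]
gripper_width: 0.226
time: 31.2
ee_pos: [0.6066, -0.0539, 0.2396]
eef_rot: [[1.0, 0.03, 0.0], [0.03, -1.0, -0.0], [0.0, 0.0, -1.0]]
wrist_force: [0.8, -0.9, -0.7]
gripper_width: 0.232
```

Both holes are cleared with no contact, so I'm lowering it the rest of the way.

```bash
python3 -m crank '[[[15,0,0,2,0],[15,0,0,4,0],[15,0,0,6,0],[15,0,0,8,0],[15,0,0,8,0]]]'
python3 -m crank '[[[15,0,0,2,0],[15,0,0,4,0],[15,0,0,6,0],[15,0,0,8,0],[15,0,0,8,0]]]'
python3 -m crank '[[[15,0,0,2,0],[15,0,0,4,0],[15,0,0,6,0],[15,0,0,8,0],[15,0,0,8,0]]]'
```

```text
time: 31.82
ee_pos: [0.6065, -0.0539, 0.2313]
eef_rot: [[1.0, 0.03, -0.0], [0.03, -1.0, 0.0], [-0.0, -0.0, -1.0]]
wrist_force: [1.3, -0.9, -1.6]
gripper_width: 0.227
time: 32.45
ee_pos: [0.6065, -0.0539, 0.2233]
eef_rot: [[1.0, 0.03, -0.0], [0.03, -1.0, 0.0], [-0.0, -0.0, -1.0]]
wrist_force: [0.8, 0.2, -1.2]
gripper_width: 0.229
time: 33.08
ee_pos: [0.6065, -0.0539, 0.2153]
eef_rot: [[1.0, 0.03, -0.0], [0.03, -1.0, 0.0], [-0.0, -0.0, -1.0]]
wrist_force: [1.0, -0.6, -2.7]
gripper_width: 0.229
```

Home should be at TCP about 0.2117, so I'm approaching by feel.

```bash
python3 -m crank '[[[15,0,0,1,0],[15,0,0,2,0],[15,0,0,2.6,0]]]'
python3 -m crank '[[[15,0,0,0.5,0],[15,0,0,0.8,0]]]'
python3 -m crank '[[[15,0,0,0.4,0],[15,0,0,0.6,0]]]'
```

```text
time: 33.45
ee_pos: [0.6066, -0.0539, 0.213]
eef_rot: [[1.0, 0.03, 0.0], [0.03, -1.0, -0.0], [0.0, 0.0, -1.0]]
wrist_force: [0.5, -1.0, 0.6]
gripper_width: 0.226
time: 33.7
ee_pos: [0.6066, -0.0539, 0.2122]
eef_rot: [[1.0, 0.03, 0.0], [0.03, -1.0, -0.0], [0.0, 0.0, -1.0]]
wrist_force: [1.2, -0.5, -0.0]
gripper_width: 0.23
time: 33.95
ee_pos: [0.6066, -0.0539, 0.2118]
eef_rot: [[1.0, 0.03, 0.0], [0.03, -1.0, -0.0], [0.0, 0.0, -1.0]]
wrist_force: [1.1, -0.5, 1.7]
gripper_width: 0.231
```

```bash
python3 -m crank '[[[15,0,0,0.3,0],[15,0,0,0.5,0]]]'
python3 -m crank '[[[15,0,0,0.3,0],[15,0,0,0.4,0]]]'
```

```text
time: 34.2
ee_pos: [0.6066, -0.054, 0.2117]
eef_rot: [[1.0, 0.03, 0.0], [0.03, -1.0, -0.0], [0.0, 0.0, -1.0]]
wrist_force: [-0.2, 0.6, 5.4]
gripper_width: 0.228
time: 34.45
ee_pos: [0.6067, -0.054, 0.2117]
eef_rot: [[1.0, 0.03, 0.001], [0.03, -1.0, -0.0], [0.001, 0.0, -1.0]]
wrist_force: [-2.7, -0.7, 7.6]
gripper_width: 0.231
```

```bash
python3 -m crank '[[[15,0,0,0.3,0],[15,0,0,0.7,0],[15,0,0,0.7,0],[15,0,0,0.7,0]]]'
python3 - <<'E'
from station import ctrl
import numpy as np,cv2,pickle
p=ctrl.get_image("side");pickle.dump(p,open("side8.pkl","wb"))
cv2.imwrite("pics/side8.png",cv2.resize(p["image"][80:180,210:310],None,fx=6,fy=6,interpolation=cv2.INTER_CUBIC))
E
```

```text
time: 34.95
ee_pos: [0.6067, -0.0539, 0.2116]
eef_rot: [[1.0, 0.03, 0.001], [0.03, -1.0, -0.0], [0.001, 0.001, -1.0]]
wrist_force: [-3.1, 0.6, 10.2]
gripper_width: 0.229
```

View pics/side8.png

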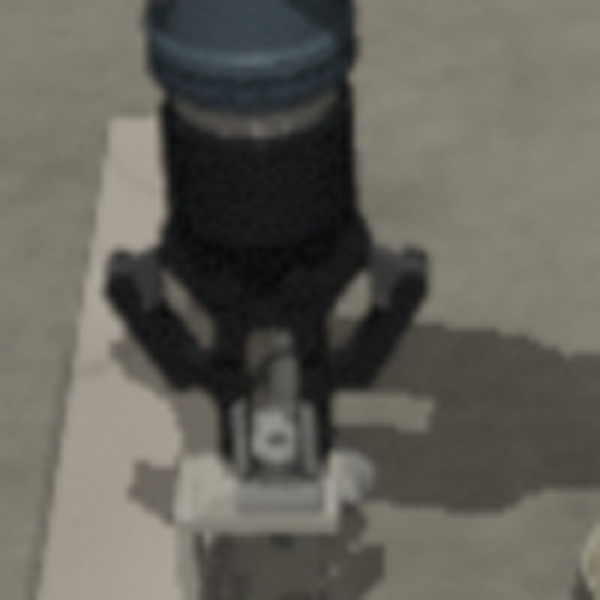

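```bash
python3 -m crank '[[[15,0,0,0.3,0],[15,0,0,0.6,0],[15,0,0,0.6,0],[15,0,0,0.6,0],[15,0,0,0.6,0]]]'
```

```text
time: 35.62
ee_pos: [0.6067, -0.054, 0.2116]
eef_rot: [[1.0, 0.03, 0.001], [0.03, -1.0, -0.001], [0.001, 0.001, -1.0]]
wrist_force: [-5.0, -0.7, 13.5]
gripper_width: 0.231
```

```bash
python3 -m crank '[[[15,0,0,-1,0],[15,0,0,-2,0],[15,0,0,-2,0],[25,0,0,-2,0],[40,0,0,-2,0],[55,0,0,-2,0],[55,0,0,-10,0],[55,0,0,-40,0],[55,0,0,-90,0],[55,0,-60,-120,0],[55,0,-120,-120,0],[55,0,-180,-120,0]]]'
python3 -m crank '[[[55,-50,-40,0,0],[55,-100,-40,0,0],[55,-150,-40,0,0],[55,-200,-40,0,0],[55,-200,-40,0,0]]]'
python3 - <<'E'
from station import ctrl
import numpy as np,cv2,pickle
for n in("side","top"):
    p=ctrl.get_image(n);pickle.dump(p,open(f"{n}9.pkl","wb"));cv2.imwrite(f"pics/{n}9.png",p["image"])
    a=p["image"][120:200,215:305] if n=="side" else p["image"][120:200,295:385]
    cv2.imwrite(f"pics/{n}9z.png",cv2.resize(a,None,fx=6,fy=6,interpolation=cv2.INTER_CUBIC))
E
```

```text
time: 37.12
ee_pos: [0.6014, 0.1276, 0.3311]
eef_rot: [[1.0, 0.029, 0.003], [0.029, -1.0, 0.0], [0.003, -0.0, -1.0]]
wrist_force: [1.3, -0.2, -0.7]
gripper_width: 0.645
time: 37.75
ee_pos: [0.3977, 0.1604, 0.3303]
eef_rot: [[1.0, 0.031, 0.002], [0.031, -1.0, 0.0], [0.002, -0.0, -1.0]]
wrist_force: [0.8, 0.3, 0.8]
gripper_width: 0.647
```

View pics/side9.png

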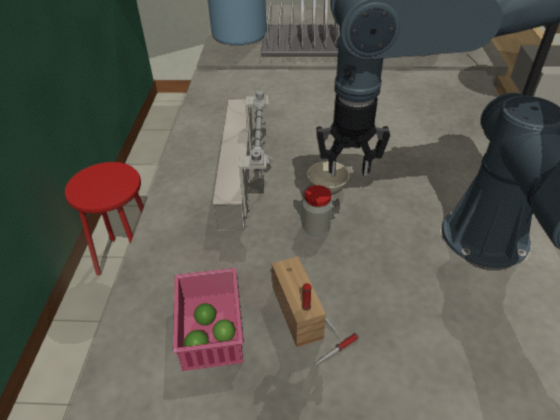

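View pics/top9.png

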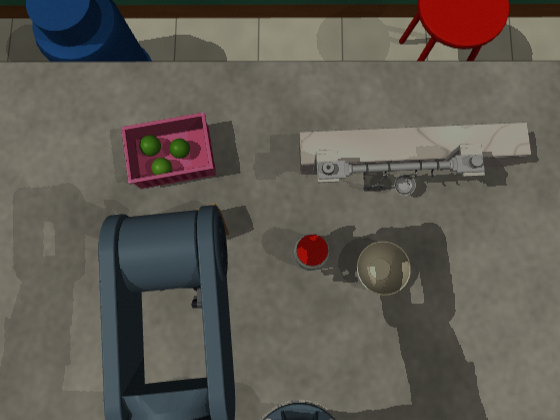

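View pics/side9z.png

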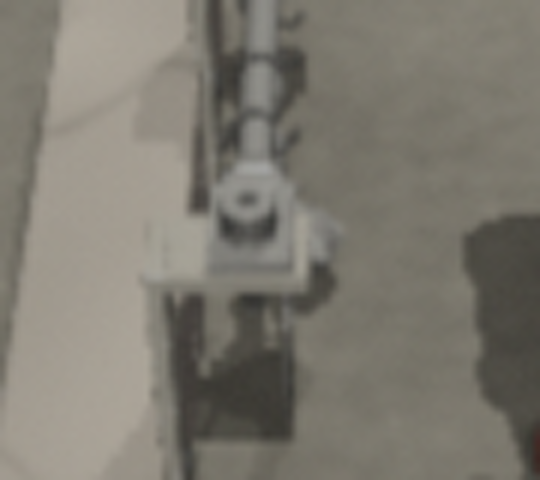

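View pics/top9z.png

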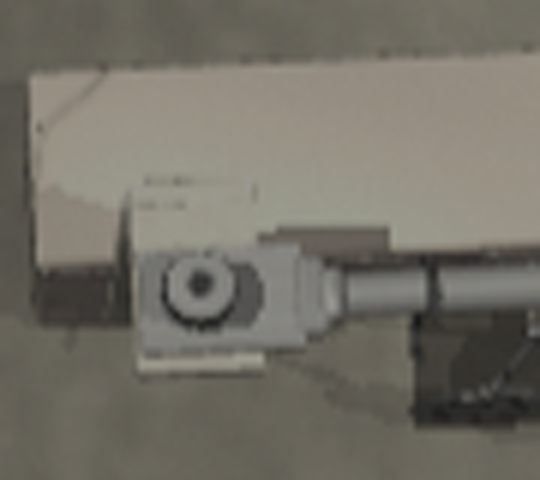

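```bash
python3 - <<'E'
from h import *
from station import ctrl
t=pickle.load(open("top9.pkl","rb"));s=pickle.load(open("side9.pkl","rb"))
print(proj(t,[.6066,-.054,.224]),proj(s,[.6066,-.054,.224]),"drift",proj(s,[.4768,.3143,.165]))
v,u=167,328
for du,dv in[(0,-3),(3,0),(-3,0)]:
  d=t["depth"][v+dv,u+du];c=np.linalg.inv(t["mtx"])@[u+du,v+dv,1]*d;print((t["R"].T@(c-t["t"])).round(4))
m=red(s["image"])[278:293,295:320];r,c=np.where(m);print(r.min()+278,c.min()+295,c.max()+295)
ctrl.job_done();print(ctrl.sense()["time"])
E
```

```text
[[328.35643701 166.4682401 ]] [[256.04760579 152.70551859]] drift [[306.83084979 286.23802889]]
[ 0.6119 -0.0534  0.2236]
[ 0.6058 -0.0594  0.2228]
[ 0.6059 -0.0473  0.2224]
283 303 310
the job is handed in; nothing more can be done
the job is handed in; nothing more can be done
```

The job is done and handed in at about 38 s of the 72 s allowed. No verdict was reported, so what follows rests on my own checks.

- **Drift:** I took the largest drift, standing in the block, and pushed it down through both holes. The drag was about 10 N. It stopped with its shoulder on the rail at about 15 N, at the height I expected. I then pulled it out and stood it back in its own hole. In the side picture its top sits at the same pixel rows and columns as at the start.
- **Bolt:** It went through both holes without touching until the head met the rail. I pressed it home at about 13.5 N, then released it.
- **Last checks:** Depth readings put the top of the bolt head at 222 to 224 mm, against 224 mm when flush. The top picture shows the head centred where expected and upright, and the rail in line. The jar, bowl and basket look unmoved, and the arm was clear of everything.
- **Less certain:**
  - A sideways force of about 5 N showed at the wrist during the final press. I eased it off before opening the fingers.
  - In the last top picture the arm hid the drift, so I checked the drift only from the side view.

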